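# Put the unused wood-burning blanks back on their stock piles

### The job

The wood-burning class is over: put the four loose unburned wooden blanks back into stock, each laid flat and centred on top of the pile of its own shape and size (the square and oblong ones with their sides in line with the pile). Leave the two burned pieces, the coaster and the bookmark, where they lie.

Things in the scene. Friction and masses are not known exactly. Their poses are not given: they have to be found in the camera images.
- large_round_center (a point): loose plain (unburned) wooden round blank, 62 mm across, 12 mm thick, pale with dark laser-cut edges, lying flat on the table. The point is its centre, half-way up (6 mm above its underside); z is up.
- small_round_center (a point): loose plain (unburned) wooden round blank, 42 mm across, 12 mm thick, pale with dark laser-cut edges, lying flat on the table. The point is its centre, half-way up (6 mm above its underside); z is up.
- square_center (a point): loose plain (unburned) wooden square blank, 50 x 50 mm, 12 mm thick, pale with dark laser-cut edges, lying flat on the table. The point is its centre, half-way up (6 mm above its underside); z is up. x and y are square to its sides.
- oblong_center (a point): loose plain (unburned) wooden oblong blank (key-fob tag), 68 x 34 mm, with a dark cord hole near one end, 12 mm thick, pale with dark laser-cut edges, lying flat on the table. The point is its centre, half-way up (6 mm above its underside); z is up. x runs along its length (68 mm), y across it (34 mm).
- pile_large_round (a point): the stock pile of the same kind as the loose round blank, 62 mm across: three such blanks of just that shape and size, each 12 mm thick, one on another, in a small plywood tray, all fixed to the table. The point is the centre of the pile's top face, 42 mm above the table; the tray is 98 x 98 mm outside with 5 mm walls 26 mm high, so the pile stands 16 mm above its walls.
- pile_small_round (a point): the stock pile of the same kind as the loose round blank, 42 mm across: three such blanks of just that shape and size, each 12 mm thick, one on another, in a small plywood tray, all fixed to the table. The point is the centre of the pile's top face, 42 mm above the table; the tray is 98 x 98 mm outside with 5 mm walls 26 mm high, so the pile stands 16 mm above its walls.
- pile_square (a point): the stock pile of the same kind as the loose square blank, 50 x 50 mm: three such blanks of just that shape and size, each 12 mm thick, one on another, in a small plywood tray, all fixed to the table. The point is the centre of the pile's top face, 42 mm above the table; the tray is 98 x 98 mm outside with 5 mm walls 26 mm high, so the pile stands 16 mm above its walls. x and y are square to its sides.
- pile_oblong (a point): the stock pile of the same kind as the loose oblong blank (key-fob tag), 68 x 34 mm, with a dark cord hole near one end: three such blanks of just that shape and size, each 12 mm thick, one on another, in a small plywood tray, all fixed to the table. The point is the centre of the pile's top face, 42 mm above the table; the tray is 98 x 98 mm outside with 5 mm walls 26 mm high, so the pile stands 16 mm above its walls. x runs along its length (68 mm), y across it (34 mm).
- burned_coaster_center (a point): a started piece that stays: loose round coaster, 90 mm across, 6 mm thick, with dark burned flowers, lying between the trays, partly on a white paper pattern. The point is its centre, half-way up.
- burned_bookmark_center (a point): a started piece that stays: loose wooden bookmark strip, 130 x 34 mm, 6 mm thick, with three dark burned flowers, lying flat. The point is its centre, half-way up; x runs along its length.
Not all that is in view belongs to the job. What is shaped like the part that bears square_center but red or turquoise is not meant. Leave any green look-alike of the part that bears pile_small_round alone.

How it is judged:
By the outcome, as a careful person would: the job done as asked, in the order asked, and still so for the second after the job is handed in, with the robot touching nothing.
It also fails if it takes over 96 s, if anything falls off the work surface, if the arm or the gripper's body presses on something with over 40 N, if the wrist force passes 120 N, or if a joint passes its speed limit or range.

### The arm

A 6-joint arm with a two-finger parallel gripper is mounted at the origin on the work surface. World frame = base frame: x ahead of the robot, y to its left, z up, the work surface at z = 0. Lengths are in m, angles in rad, forces in N, time in s.
With the tool pointing down it reaches from about 0.375 to 0.975 m from the base axis. Payload 3.8 kg.
Tool frame: the origin (TCP) lies at the very end of the fingers, on their centre line; the grasp point (between the pads) lies 19 mm behind it; z points along the fingers, y is the line along which they close (so a half turn about z gives the same grasp; the last joint's range is limited). The gripper opens to 88 mm and grips with 3 to 60 N. Pads are 18 mm wide; open, the fingers measure 123 mm over their backs; the gripper's body (75 mm by 187 mm) begins 45 mm behind the grasp point.
Start: joints at [1.249, 0.264, 1.604, -0, 1.274, -0.037], TCP at [0.19, 0.648, 0.239] pointing down, gripper open.
Joint ranges: [-2.63, 2.63], [-0.94, 2.18], [0.31, 2.57], [-1.31, 4.45], [0, 2.66], [-2.55, 2.55]. Speed limits (rad/s): [2.57, 2.57, 3.14, 3.14, 3.14, 3.14].

### API

Orientations are given as [roll, pitch, yaw] about the fixed x, y, z axes, in that order (R = Rz(yaw) Ry(pitch) Rx(roll)).
In Python, from bench import arm, kinematics, cams, ticket gives the robot as it stands. Calls block until the motion is done:
- arm.reach(position, orientation): joint-space move of the TCP to a pose.
- arm.move_l(position, speed=0.15, ori=None): straight line of the TCP; ori=None keeps the orientation; speed is the mean speed in m/s.
- arm.move_joints(angles): joint-space move.
- arm.move_gripper(opening, newtons=None): finger opening in m; newtons is the grip in N (None keeps the last); returns when the fingers have stopped.
- arm.pause(seconds).
- kinematics.inverse_kinematics(position, orientation): joint angles nearest the present ones, or None.
- arm.observe(): the state.
- cams.capture(name): name is "scene" or "side" or "wrist"; returns the picture (384x512x3 uint8, blue, green, red); there is no depth.
- cams.camera_info(name): a dict with "intrinsics" (3x3 intrinsics, pixels), "R" (3x3) and "t" (3): a world point X has camera coordinates R X + t. Camera axes: x right, y down, z forward; pixel columns grow to the right and rows downward; lengths in m; the calibration is good to about 2 mm. A picture is of the moment at which its call begins: read the wrist's pose just before it. camera_info takes no time and is no camera call; for the wrist camera it gives the pose at the moment of the call.
A pose or a line that the arm cannot do raises arm.PlanningError and nothing moves.
- ticket.sign_off(): hands the job in; it is judged then, once.
The state is a dict: "t": time; "joint_pos": joint angles; "joint_vel": joint speeds; "joint_efforts": joint torques, N m; "tcp_pos": TCP position; "tool_rot": TCP orientation; "wrist_force": force on the tool from outside, world axes, zero at the start; "wrist_torque": the same for the moment, N m; "gripper_width": finger opening in m; "gripper_force": force on a finger pad.
Only numpy, scipy, OpenCV 4.12 (cv2) and the standard library are available. Lean on these libraries where they do the work, as an engineer would, in place of code of your own. Each camera call takes 0.05 s, during which the arm holds its last target. There are 200 camera calls.

## Working session

There is one attempt and no reset: what is moved stays moved. The work goes in short steps, each a Python script; the robot and the scene stay as the last script left them, time stands still between calls to the robot, and variables do not carry over. Pictures are saved under pics/ and viewed, at most 14 in all, crops included, and the job is handed in when it is done.

```bash
mkdir -p pics; ls
python3 - <<'E'
from bench import arm,cams
import cv2,numpy as np
for n in ("scene","side"):
    cv2.imwrite(f"pics/{n}0.png",cv2.resize(cams.capture(n),(800,600),interpolation=cv2.INTER_CUBIC))
    i=cams.camera_info(n);print(n,np.round(i["intrinsics"],1).tolist(),np.round(-i["R"].T@i["t"],3),np.round(i["R"],2).tolist())
print(arm.observe()["t"])
E
```

```text
pics
scene [[439.7, 0.0, 254.6], [0.0, 439.7, 197.7], [0.0, 0.0, 1.0]] [ 1.028 -0.018  1.01 ] [[0.05, 1.0, 0.0], [0.86, -0.04, -0.5], [-0.5, 0.03, -0.86]]
side [[366.3, 0.0, 254.3], [0.0, 366.3, 197.1], [0.0, 0.0, 1.0]] [0.261 0.68  0.557] [[-0.95, -0.3, -0.0], [-0.17, 0.55, -0.81], [0.25, -0.78, -0.58]]
0.1
```

View pics/scene0.png

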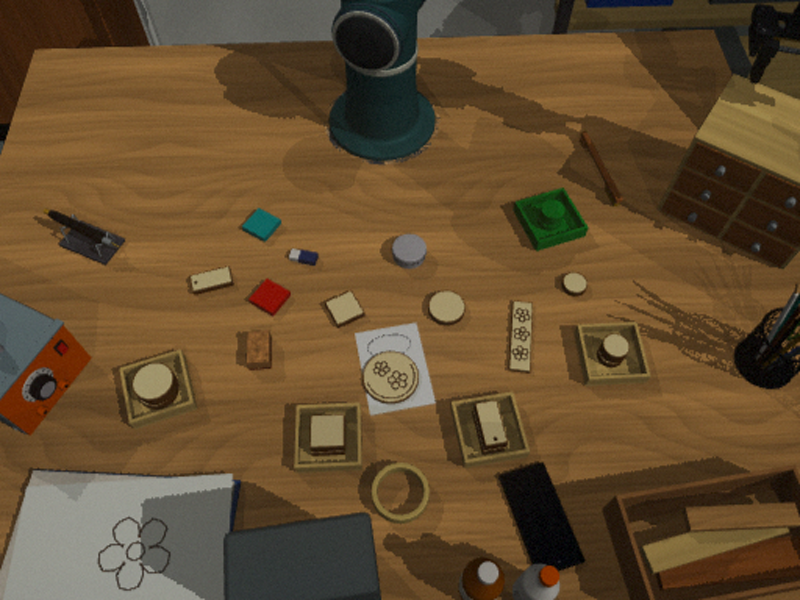

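View pics/side0.png

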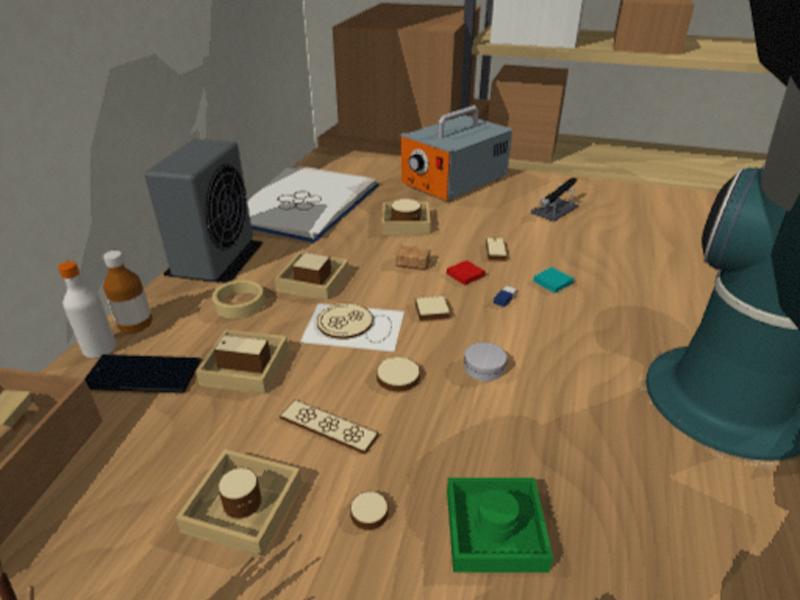

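The scene view (800×600) shows:
- **Loose blanks:** oblong (211,279), square (345,308), large round (447,307) and small round (575,283).
- **Piles:** large round (155,384), square (327,432), oblong (491,424) and small round (615,347).
- **Decoys:** red square (269,296), turquoise square (261,224), and a green tray (551,216). The pale square and the plywood tray fit the description.
- **Also leave alone:** coaster (390,376) and bookmark (520,336).

Next I'll measure by pale mask and confirm in one enlarged crop.

```bash
cat > h.py <<'E'
from bench import arm,kinematics,cams,ticket
import cv2,numpy as np
def ray(info,uv,z):
    K,R,t=map(np.array,(info["intrinsics"],info["R"],info["t"]))
    uv=np.atleast_2d(np.asarray(uv,float))
    d=(np.c_[uv,np.ones(len(uv))]@np.linalg.inv(K).T)@R   # R^T applied
    c=-R.T@t
    return (c+d*((z-c[2])/d[:,2])[:,None])[:,:2]
def proj(info,X):
    p=np.array(info["intrinsics"])@(np.array(info["R"])@np.array(X)+np.array(info["t"]));return p[:2]/p[2]
def mask(im):
    h=cv2.cvtColor(im,cv2.COLOR_BGR2HSV)
    b=cv2.GaussianBlur(im,(3,3),0); h=cv2.cvtColor(b,cv2.COLOR_BGR2HSV)
    return cv2.inRange(h,(12,25,130),(32,SMAX,255))
SMAX=125
def top(im,info,uv,z,rad=12):
    """pale face nearest pixel uv -> centre xy, sizes (long,short) m, yaw of long side, contour"""
    cs,_=cv2.findContours(mask(im),cv2.RETR_EXTERNAL,cv2.CHAIN_APPROX_NONE)
    cs=[c for c in cs if cv2.contourArea(c)>60]
    c=max(cs,key=lambda c:cv2.pointPolygonTest(c,(float(uv[0]),float(uv[1])),True))
    w=ray(info,c[:,0,:],z)
    (cx,cy),(a,b),ang=cv2.minAreaRect((w*1000).astype(np.float32))
    if a<b: a,b,ang=b,a,ang+90
    return np.array([cx,cy])/1000,(a,b),(np.radians(ang)+np.pi/2)%np.pi-np.pi/2,c
S={"oblong":(211,279),"square":(345,308),"large":(447,307),"small":(575,283)}
P={"large":(155,384),"square":(327,432),"oblong":(491,424),"small":(615,347)}
E
python3 - <<'E'
from h import *
im=cams.capture("scene");i=cams.camera_info("scene")
o=im.copy()
for D,z in((S,.012),(P,.042)):
    for k,p in D.items():
        uv=np.array(p)/1.5625; u,v=uv.astype(int)
        xy,s,y,c=top(im,i,uv,z);cv2.drawContours(o,[c],-1,(255,0,0),1)
        print(k,z,xy.round(4),np.round(s,1),round(np.degrees(y),1),"r",round(np.hypot(*xy),3),cv2.cvtColor(im,cv2.COLOR_BGR2HSV)[v,u])
cv2.imwrite("pics/c1.png",cv2.resize(o[130:320,70:430],(800,422),interpolation=cv2.INTER_CUBIC))
w=cams.camera_info("wrist");print(arm.observe()["tcp_pos"],np.round(-w["R"].T@w["t"],3),np.round(w["R"],2).tolist(),np.round(w["intrinsics"],0).tolist(),arm.observe()["tool_rot"])
E
```

```text
oblong 0.012 [ 0.3719 -0.3094] [63.4 30.4] -75.5 r 0.484 [ 23  89 160]
square 0.012 [ 0.44   -0.0791] [47.2 46. ] -64.1 r 0.447 [ 22  88 162]
large 0.012 [0.4442 0.0927] [55.8 55. ] 87.4 r 0.454 [ 21  88 163]
small 0.012 [0.4087 0.317 ] [36.3 34.7] -47.2 r 0.517 [ 22  89 161]
large 0.042 [ 0.5754 -0.3728] [56.4 55.1] 45.5 r 0.686 [ 22  83 160]
square 0.042 [ 0.6681 -0.1049] [44.4 41.9] -0.3 r 0.676 [ 21  91 145]
oblong 0.042 [0.6659 0.1393] [63.  29.5] 7.1 r 0.68 [ 22  92 147]
small 0.042 [0.547  0.3514] [36.4 34. ] 33.2 r 0.65 [ 22  87 162]
[0.1894674  0.64730029 0.23768678] [0.124 0.666 0.384] [[0.28, 0.96, -0.0], [0.92, -0.27, 0.27], [0.26, -0.08, -0.96]] [[314.0, 0.0, 260.0], [0.0, 314.0, 189.0], [0.0, 0.0, 1.0]] [-3.13987239e+00 -9.34760113e-05  2.85677927e+00]
```

View pics/c1.png

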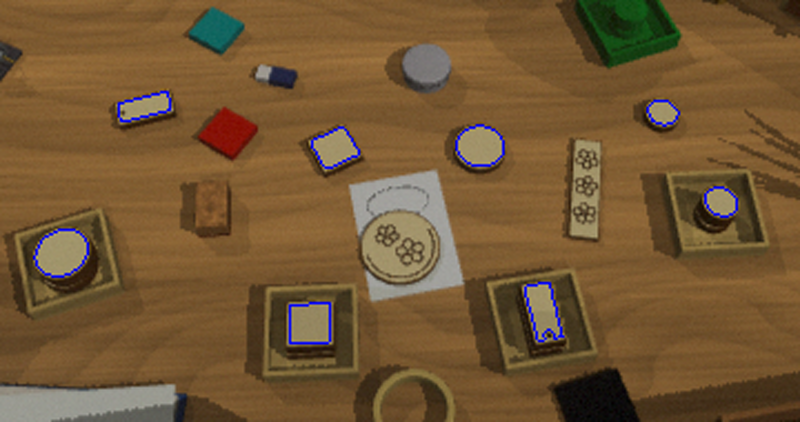

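The crop shows the four loose blanks and four pile tops outlined by the mask. The red and turquoise squares, green tray, coaster and bookmark are all left out. The oblong's hole is at its −y end and the pile's hole is at +x. Next is a close wrist-camera tour of all eight.

```bash
cat > look.py <<'E'
from h import *
import json
d=np.radians
# name, xy, top z, tool yaw
T=[("P","small",(.547,.3514),.042,d(123)),("S","small",(.4087,.317),.012,d(128)),("S","large",(.4442,.0927),.012,d(102)),
("P","oblong",(.6659,.1393),.042,d(187.1)),("P","square",(.6681,-.1049),.042,d(89.7)),("S","square",(.44,-.0791),.012,d(115.9)),
("P","large",(.5754,-.3728),.042,d(57)),("S","oblong",(.3719,-.3094),.012,d(104.5))]
out={};tiles=[]
for g,k,xy,z,y in T:
    arm.reach([xy[0],xy[1],z+.13],[np.pi,0,y]); arm.pause(.15)
    i=cams.camera_info("wrist"); im=cams.capture("wrist")
    cv2.imwrite(f"pics/w_{g}{k}.png",im)
    uv=proj(i,[*xy,z]); c,s,a,ct=top(im,i,uv,z)
    h=cv2.cvtColor(im,cv2.COLOR_BGR2HSV)[int(uv[1]),int(uv[0])]
    print(g,k,c.round(4),"shift mm",((c-xy)*1000).round(1),np.round(s,1),round(np.degrees(a),1),uv.round(),h,round(arm.observe()["t"],1))
    out[g+k]=[c.tolist(),a]; o=im.copy(); cv2.drawContours(o,[ct],-1,(255,0,0),1); tiles.append(cv2.resize(o,(200,150),interpolation=cv2.INTER_AREA) if 0 else o[40:340,110:410])
json.dump(out,open("meas.json","w"))
cv2.imwrite("pics/tiles.png",cv2.resize(np.vstack([np.hstack(tiles[:4]),np.hstack(tiles[4:])]),(800,400),interpolation=cv2.INTER_AREA))
E
python3 look.py
```

```text
P small [0.5459 0.3548] shift mm [-1.1  3.4] [92.5 92.1] -89.7 [260. 181.] [ 26  59 236] 2.1
S small [0.4097 0.317 ] shift mm [ 1. -0.] [40.2 39.4] 37.9 [257. 179.] [ 26  50 243] 2.9
S large [0.4467 0.0923] shift mm [ 2.5 -0.4] [60.1 59.9] 12.1 [259. 181.] [ 24  67 226] 4.0
P oblong [0.6632 0.1383] shift mm [-2.7 -1. ] [93.2 92. ] -83.0 [261. 181.] [ 27  43 246] 5.5
P square [ 0.6686 -0.1005] shift mm [0.5 4.4] [92.6 92.3] 89.8 [260. 181.] [ 25  63 238] 6.9
S square [ 0.4414 -0.0796] shift mm [ 1.4 -0.5] [48.6 47.7] 25.8 [258. 178.] [ 24  68 226] 8.1
P large [ 0.5784 -0.3696] shift mm [3.  3.2] [92.4 92.2] -72.6 [260. 182.] [ 25  55 238] 9.5
S oblong [ 0.3733 -0.3086] shift mm [1.4 0.8] [66.2 32.5] -75.5 [258. 178.] [ 26  59 234] 10.6
```

View pics/tiles.png

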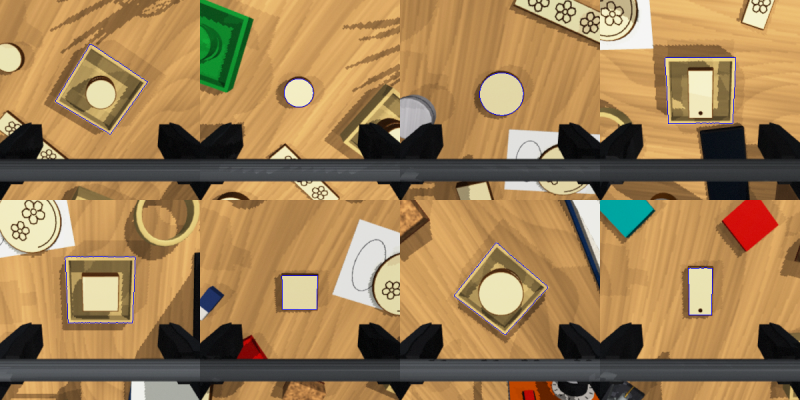

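The tiles show each blank outlined cleanly, centred near tile pixel (100,92). For the piles the outline took the tray's rim instead of the top face. I'll redo the piles from the saved pictures with a stricter mask, using the constant camera-to-tool transform.

```bash
cat > pl.py <<'E'
from h import *
import h,json,re
from scipy.spatial.transform import Rotation as Ro
src=open("look.py").read(); d=np.radians
exec(src[src.index("T=["):src.index("out={}")])
o=arm.observe(); i0=cams.camera_info("wrist")
Rt=Ro.from_euler("xyz",o["tool_rot"]).as_matrix(); p=np.array(o["tcp_pos"])
Rc=i0["R"]@Rt; tc=i0["R"]@p+i0["t"]
m=json.load(open("meas.json")); tiles=[]
for g,k,xy,z,y in T:
    R=Ro.from_euler("xyz",[np.pi,0,y]).as_matrix(); info=dict(intrinsics=i0["intrinsics"],R=Rc@R.T)
    info["t"]=tc-info["R"]@np.array([*xy,z+.13-.0005])
    im=cv2.imread(f"pics/w_{g}{k}.png"); uv=proj(info,[*xy,z])
    hsv=cv2.cvtColor(im,cv2.COLOR_BGR2HSV)
    ref=np.median(hsv[int(uv[1])-6:int(uv[1])+7,int(uv[0])-6:int(uv[0])+7].reshape(-1,3),0)
    h.mask=lambda im:cv2.inRange(hsv,(int(ref[0])-5,20,int(ref[2])-14),(int(ref[0])+5,int(ref[1])+22,255)) 
    c,s,a,ct=top(im,info,uv,z)
    print(g,k,c.round(4),((c-np.array(xy))*1000).round(1),np.round(s,1),round(np.degrees(a),1),ref,"vs",np.round(m[g+k][0],4))
    if g=="P": m[g+k]=[c.tolist(),a]; cv2.drawContours(im,[ct],-1,(255,0,0),1); tiles.append(im[80:280,160:360])
json.dump(m,open("meas2.json","w"))
cv2.imwrite("pics/tiles2.png",np.hstack(tiles))
print(o["tcp_pos"],o["tool_rot"])
E
python3 pl.py
```

```text
P small [0.5486 0.3507] [ 1.6 -0.7] [38.1 37.4] 33.0 [ 26.  59. 235.] vs [0.5459 0.3548]
S small [0.4071 0.3163] [-1.6 -0.7] [38.1 37.2] 38.0 [ 26.  49. 243.] vs [0.4097 0.317 ]
S large [0.4463 0.0917] [ 2.1 -1. ] [58.1 57. ] 12.0 [ 25.  67. 226.] vs [0.4467 0.0923]
P oblong [0.6679 0.14  ] [2.  0.7] [63.6 31.1] 7.1 [ 26.  45. 246.] vs [0.6632 0.1383]
P square [ 0.6684 -0.1061] [ 0.3 -1.2] [46.8 45.7] -0.3 [ 25.  62. 237.] vs [ 0.6686 -0.1005]
S square [ 0.4391 -0.0788] [-0.9  0.3] [46.5 45.6] 25.9 [ 25.  66. 227.] vs [ 0.4414 -0.0796]
P large [ 0.5757 -0.3742] [ 0.3 -1.4] [58.2 57.8] -33.0 [ 26.  57. 237.] vs [ 0.5784 -0.3696]
S oblong [ 0.3717 -0.3077] [-0.2  1.7] [63.3 30.5] -75.2 [ 26.  60. 234.] vs [ 0.3733 -0.3086]
[ 0.373155   -0.310057    0.14256035] [3.14087672e+00 9.92672894e-04 1.82398837e+00]
```

View pics/tiles2.png

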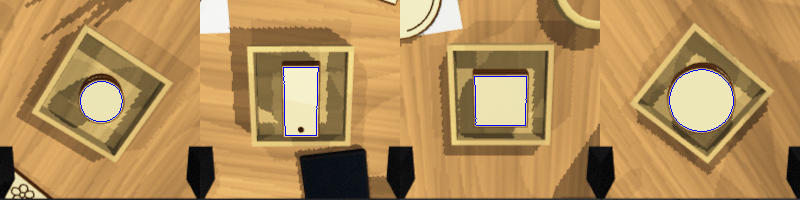

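The pile faces are now outlined correctly: about (100,100), (300,100), (500,100) and (700,100) in the strip. The arm rests 1–2 mm off its command, so I'll correct for that. I'll take one settled pile look just before each pick, starting with the small round.

```bash
cat > job.py <<'E'
from h import *
import h,json,sys
m=json.load(open("meas2.json")); d=np.radians
W=dict(small=.042,large=.062,square=.050,oblong=.034)
def strict(im,info,uv,z):
    hsv=cv2.cvtColor(im,cv2.COLOR_BGR2HSV);u,v=np.int32(uv)
    r=np.median(hsv[v-6:v+7,u-6:u+7].reshape(-1,3),0).astype(int)
    h.mask=lambda _:cv2.inRange(hsv,(int(r[0])-5,20,int(r[2])-14),(int(r[0])+5,int(r[1])+22,255))
    return top(im,info,uv,z)
def look(xy,z,yaw,tag):
    arm.reach([*xy,z+.13],[np.pi,0,yaw]); arm.pause(.3)
    i=cams.camera_info("wrist"); im=cams.capture("wrist"); cv2.imwrite(f"pics/{tag}.png",im)
    c,s,a,_=strict(im,i,proj(i,[*xy,z]),z); print(tag,c.round(4),np.round(s,1),round(np.degrees(a),1)); return c,a
def down(xy,z,yaw,zh):
    """hover, measure the arm's rest error, descend corrected"""
    t=np.array([*xy,zh]); ori=[np.pi,0,yaw]
    arm.reach(t,ori); arm.pause(.25); e=np.array(arm.observe()["tcp_pos"])-t
    t=np.array([*xy,z]); arm.move_l(t-e+[0,0,.012],.15); arm.pause(.2)
    e2=np.array(arm.observe()["tcp_pos"])-(t+[0,0,.012]); arm.move_l(t-e-e2,.05); arm.pause(.2)
    o=arm.observe(); print(" err mm",((o["tcp_pos"]-t)*1000).round(1),"yaw err",np.round(np.degrees((o["tool_rot"][2]-yaw+np.pi)%(2*np.pi)-np.pi),2),"F",np.round(o["wrist_force"],1))
def run(k,yp,yq):
    pc,pa=look(m["P"+k][0],.042,yq,"pile_"+k)
    if k in("square","oblong"):  # yq follows the measured side angle
        yq+= (pa-yq+np.pi/4)%(np.pi/2)-np.pi/4
    arm.move_gripper(min(W[k]+.016,.085),15)
    sc,_=m["S"+k]
    down(sc,.004,yp,.09); arm.move_gripper(W[k]-.01,15); o=arm.observe(); print(" grip",o["gripper_width"].__round__(4),o["gripper_force"])
    p=np.array(o["tcp_pos"]); arm.move_l([*p[:2],.13],.25)
    down(pc,.0465,yq,.10); print(" width",round(arm.observe()["gripper_width"],4))
    arm.move_gripper(W[k]+.014); arm.pause(.1)
    p=np.array(arm.observe()["tcp_pos"]); arm.move_l([*p[:2],.11],.2)
    arm.move_gripper(.085)
    c,a=look(pc,.054,yq,"done_"+k); print(k,"offset mm",((c-pc)*1000).round(1),"ang",round(np.degrees((a-pa+np.pi/4)%(np.pi/2)-np.pi/4),1),"t",round(arm.observe()["t"],1))
E
python3 -c "
from job import *
run('small',d(128),d(123))"
```

```text
pile_small [0.5482 0.3514] [38.4 37.7] 78.0
 err mm [-1.  -0.7 -1.3] yaw err -0.0 F [-0.4 -1.2 -0.1]
 grip 0.0416 15.000097453594208
 err mm [-1.2 -0.7 -1.8] yaw err 0.0 F [ 0.7  0.1 -1. ]
 width 0.0413
done_small [0.5467 0.3506] [38.1 37.8] -56.0
small offset mm [-1.6 -0.7] ang -44.0 t 21.9
```

```bash
python3 -c "
import cv2;cv2.imwrite('pics/v_small.png',cv2.imread('pics/done_small.png')[40:340,110:410])"
```

```text
(no output)
```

View pics/v_small.png

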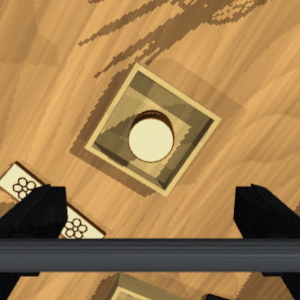

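The small blank lies on its pile at (150,140), 1.8 mm off centre. That matches the arm's remaining error, so I'll check how `observe` behaves at rest before the next one.

```bash
python3 -c "
from job import *
for _ in range(5):
    arm.pause(.05);print((np.array(arm.observe()['tcp_pos'])*1000).round(2), np.round(arm.observe()['joint_vel'],4))
print(m['Psmall'], .054+.13)"
```

```text
[547.63 351.   182.68] [ 0.0003 -0.0046 -0.0077  0.0001  0.0012 -0.001 ]
[547.79 351.07 182.96] [ 0.002  -0.0045 -0.0075  0.0008  0.0005  0.0001]
[547.94 351.2  183.23] [ 0.0008 -0.0057 -0.0045  0.0013  0.0013 -0.0006]
[548.06 351.23 183.49] [ 0.001  -0.0038 -0.0046 -0.0003  0.0007 -0.0007]
[548.13 351.3  183.68] [ 0.0003 -0.0047 -0.0025 -0.0001  0.0001  0.0001]
[[0.5486328125, 0.35070755004882814], 0.5752824765573576] 0.184
```

The arm creeps in over about 1 s, so waiting works better than correcting.

```bash
python3 - <<'E'
s=open("job.py").read()
a=s.index("    t=np.array([*xy,zh])");b=s.index("    o=arm.observe(); print(\" err mm\"")
s=s[:a]+'''    t=np.array([*xy,z]); arm.reach([*xy,zh],[np.pi,0,yaw])
    arm.move_l(t+[0,0,.015],.15); arm.pause(.7); arm.move_l(t,.03); arm.pause(.5)
'''+s[b:]
open("job.py","w").write(s)
E
python3 -c "
from job import *
run('large',d(102),d(57))"
```

```text
pile_large [ 0.5764 -0.3725] [58.2 57.8] -33.0
 err mm [0.1 0.  0.1] yaw err -0.0 F [0.  0.5 0. ]
 grip 0.0613 14.99998390674591
 err mm [ 0. -0.  0.] yaw err 0.0 F [ 0.   0.4 -0.3]
 width 0.0616
done_large [ 0.5775 -0.3722] [57.9 57.4] -33.0
large offset mm [1.1 0.3] ang 0.0 t 36.8
```

```bash
python3 -c "
from job import *
run('square',d(115.9),d(89.7))
run('oblong',d(104.5),d(187.1))
cv2.imwrite('pics/v3.png',np.hstack([cv2.imread(f'pics/done_{k}.png')[60:300,140:380] for k in('large','square','oblong')]))
cv2.imwrite('pics/v_scene.png',cv2.resize(cams.capture('scene'),(800,600),interpolation=cv2.INTER_CUBIC))"
```

```text
pile_square [ 0.6687 -0.1048] [46.9 45.5] -0.4
 err mm [ 0.  -0.   0.1] yaw err -0.0 F [ 0.3  0.1 -0.3]
 grip 0.0499 14.993321299552917
 err mm [ 0. -0.  0.] yaw err -0.0 F [-0.8 -0.9 -0.3]
 width 0.0501
done_square [ 0.6691 -0.1048] [47.  46.4] -0.5
square offset mm [0.5 0. ] ang -0.0 t 48.6
pile_oblong [0.6672 0.1391] [63.4 30.9] 7.0
 err mm [ 0.  -0.   0.1] yaw err -0.0 F [ 0.1 -1.1 -0.6]
 grip 0.034 14.999745637178421
 err mm [ 0. -0.  0.] yaw err 0.0 F [-1.3 -0.7 -0.5]
 width 0.0337
done_oblong [0.6671 0.1385] [63.2 31.1] 6.9
oblong offset mm [-0.1 -0.6] ang -0.0 t 62.9
```

View pics/v3.png

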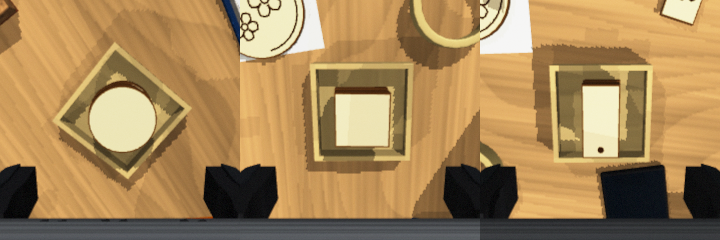

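View pics/v_scene.png

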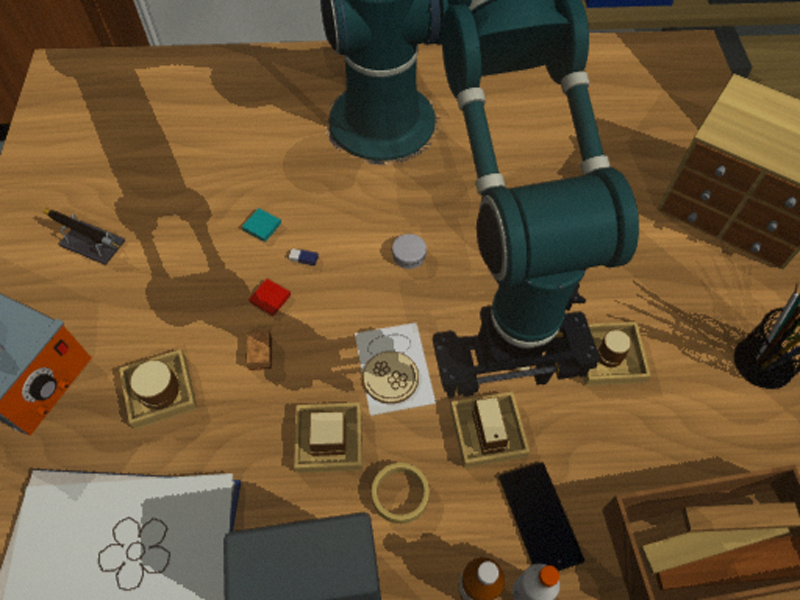

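All four blanks are on their piles: large round (155,383), square (327,432), oblong (491,424) with its hole end matching, and small round (615,347). The coaster at (390,376) hasn't moved. The bookmark is under the arm in this view, but it was never near the gripper.

```bash
python3 -c "
from bench import ticket
print(ticket.sign_off())"
```

```text
the job is handed in; nothing more can be done
None
```

The job is handed in at about 63 s of the 96 s allowed: all four blanks lie flat on their own piles, within 2 mm of centre (the small round is furthest off at 1.8 mm), square and oblong in line to 0.1°, and the two burned pieces were left alone, though the arm hid the bookmark in the last picture.

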